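Turn the hob control module over onto the assembly rest

ROBOT

A 6-joint arm with a two-finger parallel gripper is mounted at the origin on the work surface. World frame = base frame: x ahead of the robot, y to its left, z up, the work surface at z = 0. Lengths are in mm, angles in rad, forces in N, time in s.
With the tool pointing down it reaches from about 250 to 775 mm from the base axis. Payload 4 kg.
Tool frame: the origin (TCP) lies on the centre line of the jaws, within the pads' length; the fingertips stand 11 mm ahead of it and the grasp point (between the pads) lies 8 mm behind it (manip.nose_length is the distance from the TCP to the fingertips, in mm); z points along the fingers, y is the line along which they close (so a half turn about z gives the same grasp; the last joint's range is limited). The gripper opens to 94 mm and grips with 3 to 60 N. Pads are 16 mm wide; open, the fingers measure 119 mm over their backs; the gripper's body (75 mm by 177 mm) begins 78 mm behind the grasp point.
Start: joints at [-0.103, 0.087, 1.371, -0, 1.684, -0.103], TCP at [550.017, -0.006, 216.506] pointing down, gripper open.
Joint ranges: [-3.1, 3.1], [-0.76, 2.03], [0.27, 2.55], [-1.08, 4.22], [0.17, 2.65], [-2.57, 2.57]. Speed limits (rad/s): [2.79, 2.79, 3.14, 3.14, 3.14, 3.14].

INTERFACE

Orientations are given as a unit quaternion [x, y, z, w].
In Python, from bench import manip gives the robot as it stands.
- The arm moves only by the shell command python3 -m creep 'ROWS' [FORCE]. ROWS is JSON, a list that holds one entry, the list of rows, each a list of 7 numbers: the finger opening in m, from 0 to 0.094, then the shift along the tool's x, y, z in m, then the turn, a rotation vector about the tool's x, y, z in units of 10 degrees (1.0 is 10 degrees). In form: [[[fingers, tx, ty, tz, wx, wy, wz], ...]]. A call has 1 to 8 rows; each row shifts and turns the commanded pose from where the row before left it, along the tool's axes as they then stand; what a row does not reach is not made up. A row lasts 1/8 s, in which the tool goes at most 62.5 mm and 10.7 degrees, less where a joint would pass 70% of its speed; a pose out of reach is approached as far as the arm can. A call with a gripper value outside its range is refused whole. The fingers move at their own pace and stop on an object; FORCE is the grip in N (left out, the last holds). Time passes only in rows, so rows that do not move let the fingers close. It gives the time, the measured TCP pose, the force, the opening and the grip force at its end, in the units of the state.
- manip.sense(): the state, without advancing time (a new reading comes with each control period).
- manip.snapshot(name): name is "scene" or "side" or "wrist"; returns a dict with "image" (480x640x3 uint8, blue, green, red), "fx", "fy", "cx", "cy" (pixels), "R" (3x3) and "t" (3): a world point X has camera coordinates R X + t. Camera axes: x right, y down, z forward; pixel columns grow to the right and rows downward; lengths in mm; the calibration is good to about 2 mm. The wrist camera is an equidistant fisheye: a pixel r from the principal point sees the ray r / f radians off the axis. A picture is of the moment at which its call begins. There is no depth.
- manip.finish_job(): hands the job in; it is judged then, once.
Trained networks look in the newest picture that a camera, given by its name, has taken for a name from the list of things; names that differ only in an ending like _2 or _b are one class to them, and where a whole thing is asked for, a point or a joint stands for the part that bears it (a point fixed in the world has none). Each returns a list of dicts, best first, with "confidence" (0 to 1); they miss things now and then, are a little off and sometimes report something else, mostly with a low value. They report only what shows in the picture. A call takes as long as a camera call.
- manip.spot_in(camera, name): "position" ([x, y, z] in mm, in world coordinates, good to about 4 mm: the middle of the surface that is visible of it).
The state is a dict: "t": time; "joint_pos": joint angles; "qvel": joint speeds; "effort": joint torques, N m; "eef_pos": TCP position; "eef_rot": TCP orientation; "wrist_force": force on the tool from outside, world axes, zero at the start; "moment": the same for the moment, N m; "gripper_width": finger opening in mm; "gripper_force": force on a finger pad.
Only numpy, scipy, OpenCV 4.12 (cv2) and the standard library are available. Lean on these libraries where they do the work, as an engineer would, in place of code of your own. Each camera call takes 0.05 s, during which the arm holds its last target. There are 200 camera calls.

TASK

Lift the lid of the kit case until it rests open on its stop, and leave it open. Then take out the touch-control module (not the plain heat-shield plate that shares the case), turn it over, and stand it square and central on the ledge of the sloped assembly rest, leaning back against the sheet with its display side hidden and its connector side showing. Do not drop the module or lay it on the bench, and leave the plate, the wrench, the screw bin and the carton where they are.

Things in the scene. Friction and masses are not known exactly. Their poses are not given: they have to be found in the camera images.
- case: Grey plastic kit case, fixed to the bench, shut by a lid. Base 160 (x) x 216 (y) x 50 mm high. Origin: centre of its underside, on the bench; x points from its front (pull-tab side, towards the robot) to the hinge side, z up. Inside are two slanted slots, one behind the other, one holding the module, the other the plate; which holds which varies.
- slot_front (a point): Foot of the front slot, at case x = -1 mm, 12 mm above the bench: middle of the line (along case y) where the slot's black back plate meets its ledge. A part in a slot leans 25 degrees from vertical, its top edge towards the case's front (-x): it lies on the 45 mm high back plate, which is under it on its front side, and stands on the ledge, square to that.
- slot_rear (a point): The same point of the rear slot, at case x = +55 mm; the slots are parallel and alike. The top 35 mm of the module (along its slope) stands free above back plate and case rim.
- lid (a joint): Angle of the case's lid: 0 shut, 1.75 rad open on its stop, just past upright. Lid 160 x 216 mm, 46 mm deep, 0.25 kg, hinged at the rear top edge of the base; light friction and damping. Let go below about 1.25 rad it falls shut; beyond about 1.4 rad it sinks by itself onto the stop within 1 to 2 s.
- lid_hinge (a point): Middle of the lid's hinge line, at case x = +80 mm, 50 mm above the bench; the line runs along the case's y axis. The point's axes turn with the lid.
- lid_tab (a point): Grip point on the black pull tab at the middle of the lid's front, 25 mm out from the wall. The tab is 38 mm long, 30 wide (along case y), 9 thick. Lid shut: it points level to case -x, 86 mm above the bench, its top 5 mm below the lid's top; this point is 185 mm in front of and 36 mm above the hinge line. Pinched on its two sides it can turn between the pads as the lid swings.
- module: Touch-control module, the part to turn over: green circuit board in a black frame, 80 (x) x 180 (y) x 10 mm (z), about 0.16 kg. Origin: its centre. z points out of its display side (four digit displays, eight round steel touch springs in a row); the other, connector side has a white connector, a square chip and a metal can. In the case the display side is the upper one and x points down the slope.
- module_top (a point): Middle of the module's top edge as it stands in the case (module x = -40 mm, y = 0, z = 0), where it can be pinched across its 10 mm. Both faces are flat to the frame. Same axes as the module.
- plate: Plain metal heat-shield plate with three ribs, 62 x 150 x 8 mm, in the other slot, leaning like the module; to be left there. Origin: 40 mm up the slope from the slot's ledge and 5 mm out from its back plate (9 mm above the plate's middle); same axes as the module in the case.
- stand: Assembly rest, fixed to the bench: a grey bent-sheet slope on a dark steel base plate (130 x 150 x 6 mm). Origin on the bench under it; x points to the side that the slope faces (away from the robot), z up.
- rest: Sloped sheet of the stand, 30 degrees from vertical, facing up and away from the robot: 140 mm wide (y), 50 mm up the slope; at its foot a ledge square to it, 18 mm deep, ending in a 4 mm lip. Origin: middle of the line where sheet and ledge meet, 48 mm above the bench; x down the slope, y along the ledge, z out of the sheet. Module in place: centre at x -40, y 0, z +5 mm, its top 30 mm free.
- wrench: Steel wrench, 160 mm long, lying on the bench; origin on its underside. To be left alone.
- screw_bin: Open plastic bin 140 x 100 x 65 mm on the bench; origin: centre of its underside. To be left alone.
- carton: Open cardboard box 150 x 110 x 70 mm on the bench; origin: centre of its underside. To be left alone.

How it is judged:
By the outcome, as a careful person would: the job done as asked, in the order asked, and still so for the second after the job is handed in, with the robot touching nothing.
It also fails if it takes over 64 s, if anything falls off the work surface, if the arm or the gripper's body presses on something with over 40 N, if the wrist force passes 120 N, or if a joint passes its speed limit or range.

## Working session

There is one attempt and no reset: what is moved stays moved. The work goes in short steps, Python scripts to look and compute and a shell command to move; the robot and the scene stay as the last step left them, time stands still between calls to the robot, and variables do not carry over. Pictures are saved under pics/ and viewed, at most 10 in all, crops included, and the job is handed in when it is done.

```bash
ls; mkdir -p pics; cat > h.py <<'E'
import numpy as np, cv2
from bench import manip
from scipy.spatial.transform import Rotation as Rn
def snap(c,name=None):
    s=manip.snapshot(c)
    if name: cv2.imwrite('pics/'+name+'.png',s['image'])
    return s
def proj(s,X):
    p=np.array(s['R'])@np.array(X,float)+np.array(s['t'])
    return s['fx']*p[0]/p[2]+s['cx'], s['fy']*p[1]/p[2]+s['cy']
E
python3 - <<'E'
from h import *
s=manip.sense(); print({k:np.round(v,3) for k,v in s.items()}, manip.nose_length)
im=[]
for c in ['scene','side','wrist']:
    s=snap(c,c+'0'); im.append(s['image'])
    print(c,s['fx'],s['fy'],s['cx'],s['cy'],np.round(-np.array(s['R']).T@s['t']),np.round(s['R'],2).tolist())
    for n in ['case','lid','lid_tab','stand','rest','wrench','screw_bin','carton','module','plate']:
        r=manip.spot_in(c,n)
        if r: print(n,[(np.round(q['position']).tolist(),round(q['confidence'],2)) for q in r[:2]])
E
```

```text
pics
{'t': np.float64(0.0), 'joint_pos': array([-0.103,  0.088,  1.372, -0.   ,  1.684, -0.103]), 'qvel': array([-0.001,  0.001, -0.   , -0.   , -0.002, -0.   ]), 'effort': array([ 1.0000e-03, -3.4018e+01, -3.0242e+01,  7.2000e-02,  3.3000e-02,
       -0.0000e+00]), 'eef_pos': array([5.49474e+02, 5.00000e-02, 2.15300e+02]), 'eef_rot': array([ 0.707,  0.707, -0.001, -0.001]), 'wrist_force': array([-0.178,  0.435,  0.589]), 'moment': array([-0.014,  0.032,  0.036]), 'gripper_force': np.float64(0.0), 'gripper_width': np.float64(93.832)} 11.0
scene 480.50268299489716 480.50268299489716 319.24168137446134 248.20805259033204 [1058. -672.  912.] [[0.83, 0.56, 0.02], [0.4, -0.58, -0.7], [-0.38, 0.59, -0.71]]
case [([632.0, 139.0, 98.0], 0.73)]
lid [([626.0, 150.0, 95.0], 0.96)]
lid_tab [([625.0, 152.0, 95.0], 0.96), ([630.0, 140.0, 98.0], 0.59)]
stand [([611.0, -161.0, 5.0], 0.7)]
rest [([616.0, -148.0, 62.0], 0.59), ([633.0, 140.0, 99.0], 0.21)]
screw_bin [([612.0, 443.0, 36.0], 0.57)]
carton [([569.0, -444.0, 19.0], 0.72)]
side 451.2129618559253 451.2129618559253 317.67057228392355 240.098
[... 191 characters left out ...]
98.0], 0.88), ([607.0, 208.0, 94.0], 0.71)]
stand [([595.0, -120.0, 7.0], 0.58)]
rest [([620.0, -121.0, 59.0], 0.83)]
wrench [([780.0, -22.0, 6.0], 0.78), ([620.0, -124.0, 60.0], 0.49)]
screw_bin [([612.0, 438.0, 8.0], 0.97), ([614.0, 196.0, 96.0], 0.56)]
carton [([637.0, -437.0, 49.0], 0.9)]
wrist 371.64829954431775 371.64829954431775 328.11281911249574 231.80249529101928 [550.  75. 385.] [[1.0, 0.0, 0.0], [0.0, -0.97, 0.26], [0.0, -0.26, -0.97]]
case [([606.0, 127.0, 96.0], 0.89)]
lid [([605.0, 128.0, 95.0], 0.6)]
lid_tab [([610.0, 130.0, 96.0], 0.84)]
stand [([591.0, -109.0, 8.0], 0.83)]
rest [([620.0, -113.0, 63.0], 0.8), ([607.0, 130.0, 95.0], 0.25)]
wrench [([776.0, -29.0, 7.0], 0.86)]
```

View pics/scene0.png

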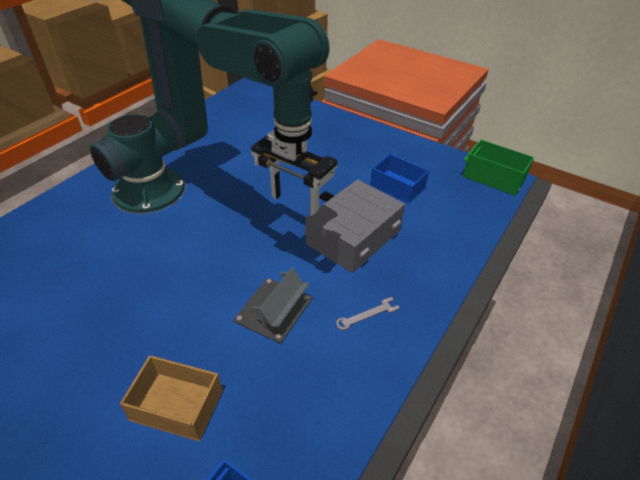

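View pics/side0.png

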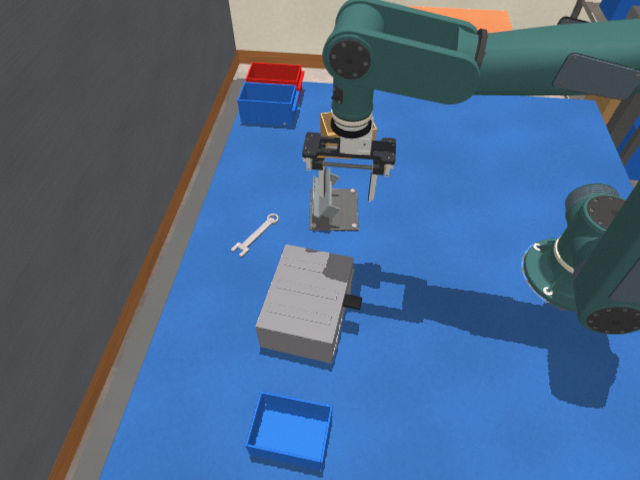

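The scene view shows the case at (355,222), stand at (275,305), wrench at (368,313) and carton at (172,397). In the side view the black pull tab is at (353,301), the lid top spans (287,246)–(335,360), and the stand is at (335,205).

View pics/wrist0.png

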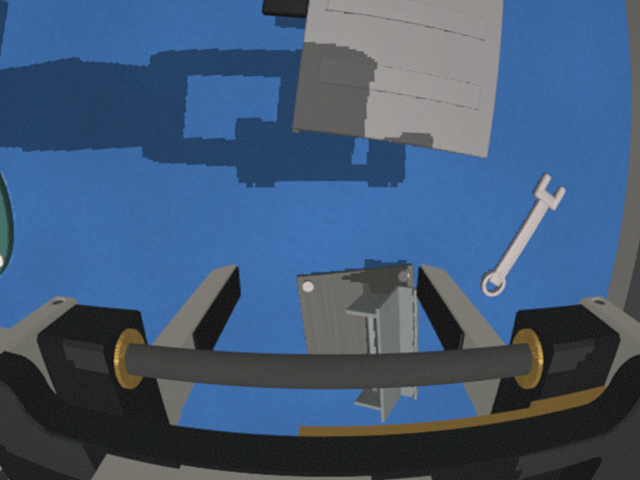

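```bash
python3 - <<'E'
import cv2,numpy as np
a=cv2.imread('pics/side0.png')[180:380,230:380]; b=cv2.imread('pics/scene0.png')[170:350,225:415]
a=cv2.resize(a,(450,600),interpolation=cv2.INTER_CUBIC); 
b=cv2.resize(b,(350,332),interpolation=cv2.INTER_CUBIC)
b=cv2.copyMakeBorder(b,0,268,0,0,cv2.BORDER_CONSTANT)
cv2.imwrite('pics/c1.png',np.hstack([a,b]))
E
```

```text
(no output)
```

View pics/c1.png

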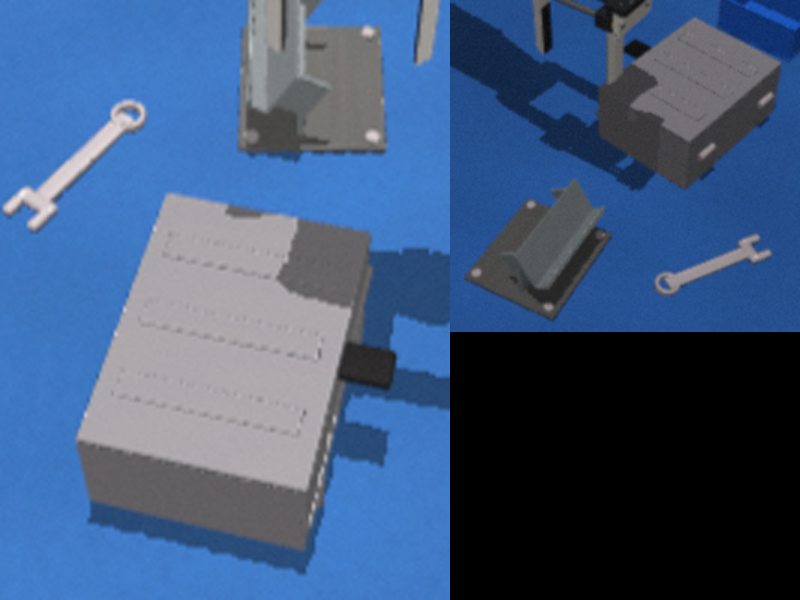

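The wrist view shows tab at (285,7), lid stand-side edge (293,130)–(487,157), wrench and stand. The crop gives lid corners and base-plate corners; I'll fit poses to those from both fixed cameras.

```bash
cat > fit.py <<'E'
from h import *
from scipy.optimize import least_squares
S={c:snap(c) for c in ['scene','side']}
def fit(obs,x0):
    def X(p,P): return [p[0]+np.cos(p[2])*P[0]-np.sin(p[2])*P[1],p[1]+np.sin(p[2])*P[0]+np.cos(p[2])*P[1],P[2]+(p[3] if len(p)>3 else 0)]
    f=lambda p:np.ravel([np.array(proj(S[c],X(p,P)))-uv for c,P,uv in obs])
    r=least_squares(f,x0,loss='soft_l1'); print(np.round(r.x,3)); print(np.round(r.fun.reshape(-1,2),1).tolist()); return r.x
# case: far = +y
L=lambda a,b,z=96:(80*a,108*b,z)
obs=[('side',L(1,-1),(285.7,244.3)),('side',L(-1,-1),(353.7,258)),('side',L(-1,1),(332,343)),('side',L(1,1),(256,326.7)),
('scene',L(1,-1),(352.6,244.8)),('scene',L(-1,-1),(306.4,216.6)),('scene',L(1,1),(404.1,205.8)),('scene',L(-1,1),(358,179.8))]
fit(obs,[620,150,0]); fit(obs,[620,150,0,0])
B=lambda a,b:(65*a,75*b,6)
obs=[('scene',B(-1,-1),(233.1,320.2)),('scene',B(1,-1),(280.9,343)),('scene',B(1,1),(311.9,298)),('scene',B(-1,1),(266.8,277.4)),
('side',B(-1,1),(359,230.7)),('side',B(1,1),(309.7,230.3)),('side',B(-1,-1),(358,188.7)),('side',B(1,-1),(311,189.3))]
fit(obs,[600,-130,0])
E
python3 fit.py
```

```text
[ 6.14048e+02  1.77973e+02 -1.30000e-01]
[[-0.2, -0.4], [0.0, -0.3], [-0.3, 1.1], [-1.6, -0.7], [0.6, 0.8], [-2.1, -0.6], [-0.2, -2.8], [-1.5, -1.6]]
[ 6.14148e+02  1.77227e+02 -1.32000e-01 -2.54000e+00]
[[-0.0, 0.0], [-0.0, 0.1], [-0.4, 1.3], [-1.5, -0.5], [0.3, 1.8], [-2.3, 0.2], [-0.4, -1.9], [-1.6, -0.7]]
[ 5.87614e+02 -1.43846e+02  1.13000e-01]
[[-1.4, -0.8], [-0.6, -1.2], [0.1, -2.6], [-0.6, -1.1], [-0.7, -1.0], [-1.1, -0.7], [-2.3, 0.1], [-1.4, -0.6]]
```

```bash
python3 -m creep '[[[0.06,0.048,-0.010,0,0,0,0],[0.06,0.048,-0.010,0,0,0,0],[0.06,0.048,-0.010,0,0,0,0],[0.06,0.048,-0.010,0,0,0,0],[0.06,0,0,0.015,0,0,-1.03],[0.06,0,0,0.015,0,0,-1.03],[0.06,0,0,0.015,0,0,-1.03],[0.06,0,0,0.015,0,0,-1.03]]]' 20; python3 -m creep '[[[0.06,0,0,0,0,0,-1.03],[0.06,0,0,0,0,0,-1.03],[0.06,0,0,0,0,0,-1.03],[0.06,0,0,0,0,0,-1.03],[0.06,0,0,0,0,0,0],[0.06,0,0,0,0,0,0]]]'
cat >> h.py <<'E'
import json,os
def log():
    s=manip.sense()
    open('log.jsonl','a').write(json.dumps([list(map(float,s[k])) for k in('joint_pos','eef_pos','eef_rot')])+'\n')
    return s
def delta(p,R=None):
    "from measured pose to TCP goal p (world), R: shift in tool axes (mm), rotvec in 10deg"
    s=log(); R0=Rn.from_quat(s['eef_rot'])
    print('q',np.round(s['joint_pos'],3),'tcp',np.round(s['eef_pos'],1),'F',np.round(s['wrist_force'],1),'w',round(float(s['gripper_width']),1))
    print('shift tool',np.round(R0.inv().apply(np.array(p)-s['eef_pos']),1), 'rot/10deg', np.round(np.degrees((R0.inv()*R).as_rotvec())/10,2) if R is not None else '')
CX,CY,CA=614.,177.7,-0.13
def case(P,a=None): 
    c,s=np.cos(CA),np.sin(CA); return np.array([CX+c*P[0]-s*P[1],CY+s*P[0]+c*P[1],P[2]])
def ray(s,u,v): # wrist fisheye ray -> origin, dir world
    d=np.array([u-s['cx'],v-s['cy']]); r=np.hypot(*d); th=r/s['fx']
    R=np.array(s['R']); return -R.T@s['t'], R.T@np.r_[np.sin(th)*d/max(r,1e-9),np.cos(th)]
def fproj(s,X):
    p=np.array(s['R'])@np.array(X,float)+np.array(s['t']); r=np.hypot(p[0],p[1]); th=np.arctan2(r,p[2])
    return s['cx']+s['fx']*th*p[0]/r, s['cy']+s['fx']*th*p[1]/r
E
python3 - <<'E'
from h import *
g=case([-105,0,78]); print(g)
y=np.array([-np.sin(CA),np.cos(CA),0]); z=np.array([0,0,-1.]); R=Rn.from_matrix(np.c_[np.cross(y,z),y,z])
delta(g,R)
s=snap('wrist','w1'); im=s['image']
for P in [(-105,0,86),(-80,-108,96),(-80,108,96),(80,108,96),(80,-108,96),(-118,-15,90.5),(-118,15,90.5)]:
    u,v=fproj(s,case(P)); cv2.circle(im,(int(round(u)),int(round(v))),3,(0,0,255),1)
cv2.imwrite('pics/w1a.png',im)
for c in ['wrist','side']:
    snap(c); print(c,[(np.round(q['position']).tolist(),round(q['confidence'],2)) for q in manip.spot_in(c,'lid_tab')[:2]])
E
```

```text
t: 2.75
eef_pos: [510.0, 192.1, 156.0]
eef_rot: [0.41, 0.912, 0.0, 0.0]
wrist_force: [0.1, 0.7, 0.6]
gripper_width: 59.5
gripper_force: 0.0
t: 3.5
eef_pos: [510.0, 192.0, 156.5]
eef_rot: [0.068, 0.998, 0.0, 0.0]
wrist_force: [-0.2, 0.6, 1.0]
gripper_width: 59.9
gripper_force: 0.0
[509.88600116 191.31158498  78.        ]
q [ 0.256  0.095  1.481 -0.     1.565 -1.18 ] tcp [510.  192.  156.5] F [-0.2  0.6  1. ] w 59.9
shift tool [ 0.1 -0.7 78.5] rot/10deg [ 0.    0.   -0.03]
wrist [([561.0, 185.0, 95.0], 0.58), ([548.0, -113.0, 8.0], 0.45)]
side [([617.0, 205.0, 97.0], 0.83)]
```

View pics/w1a.png

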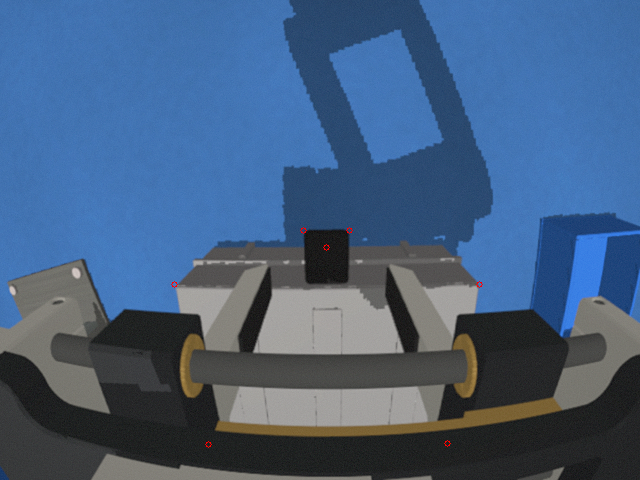

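The overlay shows tab corners (304,231)/(349,231) and lid front corners (176,285)/(479,285) on the fitted pose, so the case pose is right. Descend and pinch.

```bash
python3 -m creep '[[[0.06,0,0,0.026,0,0,0],[0.06,0,0,0.026,0,0,0],[0.06,0,0,0.026,0,0,0],[0.06,0,0,0,0,0,0],[0.03,0,0,0,0,0,0],[0.02,0,0,0,0,0,0],[0.02,0,0,0,0,0,0],[0.02,0,0,0,0,0,0]]]' 20
python3 - <<'E'
from h import *
log()
r=np.array([-185,36.]);p=None
for t in np.r_[0:1.6:.15]:
    q=np.array([r[0]*np.cos(t)+r[1]*np.sin(t),-r[0]*np.sin(t)+r[1]*np.cos(t)])
    if p is not None: print(round(t,2),np.round(q-p,1), case([80+q[0],0,50+q[1]]).round())
    p=q
E
```

```text
t: 4.75
eef_pos: [510.5, 190.6, 79.6]
eef_rot: [0.066, 0.998, -0.001, 0.001]
wrist_force: [-0.4, -4.8, 4.0]
gripper_width: 29.9
gripper_force: 20.0
0.15 [ 7.5 27.2] [517. 190. 113.]
0.3 [11.4 25.8] [529. 189. 139.]
0.45 [15.2 23.8] [544. 187. 163.]
0.6 [18.6 21.3] [562. 184. 184.]
0.75 [21.5 18.3] [583. 182. 202.]
0.9 [24.  14.8] [607. 179. 217.]
1.05 [26.  11.1] [633. 175. 228.]
1.2 [27.3  7.1] [660. 172. 235.]
1.35 [28.1  2.9] [688. 168. 238.]
1.5 [28.2 -1.3] [716. 164. 237.]
```

```bash
python3 -m creep '[[[0.02,-0.003,0,-0.014,0,0,0],[0.02,-0.0045,0,-0.0132,0,0,0],[0.02,-0.0055,0,-0.013,0,0,0],[0.02,-0.006,0,-0.0128,0,0,0],[0.02,-0.0073,0,-0.012,0,0,0],[0.02,-0.008,0,-0.0118,0,0,0],[0.02,-0.009,0,-0.011,0,0,0],[0.02,-0.0096,0,-0.0103,0,0,0]]]'
python3 - <<'E'
from h import *
s=log();p=s['eef_pos'];print(p,(p-case([80,0,42]))[2],s['joint_pos'])
E
```

```text
t: 5.75
eef_pos: [562.1, 184.2, 177.0]
eef_rot: [0.066, 0.998, -0.001, -0.001]
wrist_force: [-1.4, -5.4, -3.4]
gripper_width: 30.3
gripper_force: 20.0
[562.12466713 184.18986467 176.96729921] 134.96729921322955 [ 2.21282228e-01  1.91899824e-01  1.33120201e+00 -8.16080074e-04
  1.62091518e+00 -1.21653163e+00]
```

```bash
python3 -m creep '[[[0.02,-0.0105,0,-0.0095,0,0,0],[0.02,-0.011,0,-0.0088,0,0,0],[0.02,-0.0118,0,-0.0078,0,0,0],[0.02,-0.0122,0,-0.007,0,0,0],[0.02,-0.0128,0,-0.006,0,0,0],[0.02,-0.0132,0,-0.005,0,0,0],[0.02,-0.0136,0,-0.004,0,0,0],[0.02,-0.0137,0,-0.003,0,0,0]]]'
python3 -c "
from h import *
log()"
python3 -m creep '[[[0.02,-0.014,0,-0.002,0,0,0],[0.02,-0.014,0,-0.001,0,0,0],[0.02,-0.014,0,0,0,0,0],[0.02,-0.014,0,0.0012,0,0,0],[0.02,0,0,0,0,0,0]]]'
python3 - <<'E'
from h import *
s=log();p=s['eef_pos'];print(p,s['joint_pos'])
E
```

```text
t: 6.75
eef_pos: [660.2, 172.0, 228.3]
eef_rot: [0.066, 0.998, 0.0, -0.001]
wrist_force: [-1.1, -2.3, -2.0]
gripper_width: 30.1
gripper_force: 20.0
t: 7.38
eef_pos: [716.9, 164.8, 230.6]
eef_rot: [0.066, 0.998, 0.001, 0.001]
wrist_force: [0.7, -1.2, 1.6]
gripper_width: 29.5
gripper_force: 20.0
[716.89235474 164.82687492 230.58536966] [ 1.48433467e-01  5.21243625e-01  7.95303684e-01  1.19772445e-03
  1.82286256e+00 -1.28936229e+00]
```

```bash
python3 -m creep '[[[0.06,0,0,0,0,0,0],[0.06,0,0,0,0,0,0],[0.06,0,0,0,0,0,0],[0.06,0,0,-0.02,0,0,0],[0.06,0,0,-0.025,0,0,0],[0.06,0.03,0,-0.025,0,0,0],[0.06,0.05,0,0,0,0,0],[0.06,0.05,0,0,0,0,0]]]'
python3 - <<'E'
from h import *
print(log()['joint_pos'])
s=snap('wrist','w2')
np.save('w2.npy',{k:np.array(v) for k,v in s.items() if k!='image'},allow_pickle=True)
for c in ['wrist','scene','side']:
    if c!='wrist': snap(c,c+'2')
    for n in ['module','module_top','plate','lid']:
        r=manip.spot_in(c,n); print(c,n,[(np.round(q['position']).tolist(),round(q['confidence'],2)) for q in r[:2]])
E
```

```text
t: 8.38
eef_pos: [585.6, 182.0, 299.9]
eef_rot: [0.066, 0.998, 0.0, 0.0]
wrist_force: [-0.3, -0.0, 0.1]
gripper_width: 60.4
gripper_force: 0.0
[ 2.08688237e-01  2.31114604e-01  1.04294109e+00  4.89787994e-04
  1.86639868e+00 -1.22935860e+00]
wrist module [([645.0, 178.0, 84.0], 0.67)]
wrist module_top [([644.0, 176.0, 81.0], 0.84)]
wrist plate [([598.0, 174.0, 61.0], 0.91)]
wrist lid [([737.0, 164.0, 98.0], 0.85), ([599.0, 176.0, 62.0], 0.23)]
scene module [([647.0, 121.0, 69.0], 0.93)]
scene module_top [([650.0, 120.0, 71.0], 0.95)]
scene plate [([602.0, 159.0, 56.0], 0.6)]
scene lid [([744.0, 120.0, 174.0], 0.63)]
side module [([655.0, 195.0, 66.0], 0.81), ([697.0, 175.0, 50.0], 0.44)]
side module_top [([656.0, 187.0, 72.0], 0.75)]
side plate [([604.0, 186.0, 54.0], 0.68)]
side lid [([735.0, 170.0, 116.0], 0.83)]
```

View pics/w2.png

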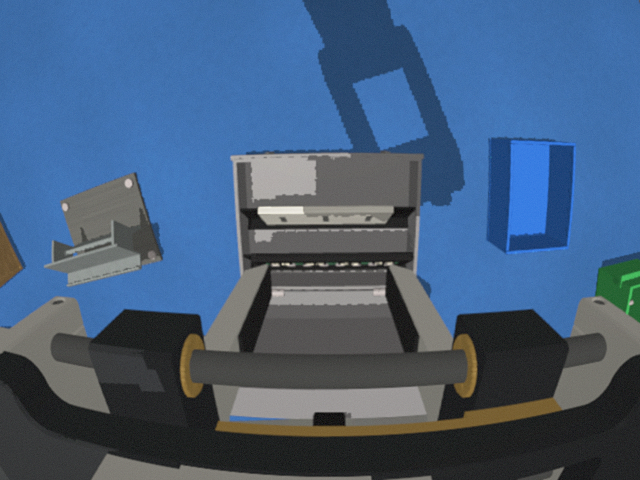

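Wrist view: lid stands open at the rear, the plate (plain, light, around (325,213)) is in the front slot and the module (dark with display dots, row v≈265) is in the rear slot. Now a kinematic fit, because the half turn about the tool axis is close to joint 6's range.

```bash
python3 -m creep '[[[0.03,0,0,-0.02,0,1.0,1.03],[0.03,0,0,0,0,1.0,1.03],[0.03,0,0,0,1.0,0,1.03],[0.03,0,0,0,1.0,0,1.03]]]' >/dev/null; python3 -c "
from h import *
log()"; python3 -m creep '[[[0.03,0,0,0,0,1.0,1.03],[0.03,0,0,0,0,0,1.03],[0.03,0,0,0,0,0,1.03],[0.03,0,0,0,0,0,0],[0.03,0,0,0,0,0,0]]]'
cat > kin.py <<'E'
from h import *
from scipy.optimize import least_squares
D=[json.loads(l) for l in open('log.jsonl')]+[[[-0.103,0.087,1.371,0,1.684,-0.103],[550.017,-.006,216.506],[.7071,.7071,0,0]]]
Ry=lambda a:Rn.from_euler('y',a); Rz=lambda a:Rn.from_euler('z',a)
def fk(q,p,sg=1):
    a1,d,h,L2,a3,L3,dw,d6=p
    A=Rz(q[0]);B=A*Ry(q[1]);C=B*Ry(q[2]);W=C*Rz(sg*q[3])*Ry(q[4]);E=W*Rz(q[5])*Rz(np.pi/2)
    return A.apply([a1,d,h])+B.apply([0,0,L2])+C.apply([a3,0,L3])+W.apply([0,dw,d6]),E
def res(p,sg):
    o=[]
    for q,x,r in D:
        t,E=fk(q,p,sg); o+=list(t-x)
    return np.r_[o,(np.array(p)-P0)*1e-3]
P0=np.array([0,57,300,450,0,400,0,250.])
if __name__=='__main__':
  for sg in(1,-1):
    r=least_squares(res,P0,args=(sg,)); print(sg,r.cost,np.round(r.x,1)); 
    print([round(np.degrees((fk(q,r.x,sg)[1].inv()*Rn.from_quat(e)).magnitude()),2) for q,x,e in D],np.round(r.fun[:-8].reshape(-1,3),1).tolist()[-4:])
E
python3 -c "
from h import *
print(log())"; python3 kin.py
```

```text
t: 10.25
eef_pos: [587.1, 181.7, 319.5]
eef_rot: [0.531, 0.813, -0.159, -0.18]
wrist_force: [-1.0, 0.1, 0.3]
gripper_width: 29.9
gripper_force: 0.0
{'t': 10.25, 'joint_pos': array([ 0.19534702,  0.64863932,  0.50649881,  0.03659783,  2.47003365,
       -0.19539798]), 'qvel': array([ 0.00071898, -0.00350804,  0.00383741, -0.00060879,  0.00123688,
        0.0110323 ]), 'effort': array([-6.25063106e-02, -5.35170507e+01, -2.77221107e+01,  1.45627507e-01,
        1.90609865e+00, -3.74575378e-02]), 'eef_pos': array([587.06395055, 181.74212337, 319.53909037]), 'eef_rot': array([ 0.53081605,  0.81284191, -0.15903551, -0.1795273 ]), 'wrist_force': array([-1.00247091,  0.05162549,  0.28331872]), 'moment': array([ 0.11131397, -0.25121573,  0.00689085]), 'gripper_force': 0.0, 'gripper_width': 29.939350633095827}
1 0.05151719165236598 [2.000e-01 5.660e+01 1.531e+02 4.486e+02 1.009e+02 4.997e+02 0.000e+00
 3.396e+02]
[np.float64(0.0), np.float64(0.0), np.float64(0.0), np.float64(0.0), np.float64(0.0), np.float64(0.0), np.float64(0.0), np.float64(0.0), np.float64(0.02)] [[0.1, 0.0, -0.0], [0.0, 0.0, 0.0], [0.0, -0.0, 0.0], [-0.2, 0.1, -0.1]]
-1 999.9253912172624 [  2.   30.1 135.7 436.5  95.6 500.3  23.4 315.7]
[np.float64(0.0), np.float64(0.36), np.float64(0.09), np.float64(0.12), np.float64(0.14), np.float64(0.06), np.float64(10.81), np.float64(4.19), np.float64(0.02)] [[-1.1, -3.8, -0.2], [-7.3, 38.5, 1.5], [7.8, -16.9, -1.6], [0.3, -3.1, -0.4]]
```

```bash
cat > plan.py <<'E'
from kin import *
P=least_squares(res,P0,args=(1,)).x
LO=np.array([-3.1,-.76,.27,-1.08,.17,-2.57]);HI=np.array([3.1,2.03,2.55,4.22,2.65,2.57])
def ik(p,R,q0=None,n=12):
    best=None;rng=np.random.default_rng(0)
    seeds=[q0] if q0 is not None else []
    seeds+=[np.array([np.arctan2(p[1],p[0])-.1,.4,1.2,a,b,c]) for a in(0,.6,-.6,3) for b in(1,2) for c in(-1.5,0,1.5)]
    for q in seeds:
        f=lambda q:np.r_[(fk(q,P)[0]-p)/100,(R.inv()*fk(q,P)[1]).as_rotvec()]
        r=least_squares(f,np.clip(q,LO+.01,HI-.01),bounds=(LO,HI))
        if best is None or r.cost<best[0]: best=(r.cost,r.x)
        if r.cost<1e-8: break
    return best
def leanframe(yaw,deg):
    t=np.radians(deg); M=np.c_[[np.sin(t),0,-np.cos(t)],[0,1,0],[np.cos(t),0,np.sin(t)]]
    return Rz(yaw)*Rn.from_matrix(M)
def tool(Mod,s,phi): # module frame -> tool rot
    z=np.array([np.cos(phi),np.sin(phi),0]); y=np.array([0,0,s]); return Mod*Rn.from_matrix(np.c_[np.cross(y,z),y,z])
GD=6
def tcp(c,Mod,T,gy=0): # c=module centre
    return c+Mod.apply([-40+GD,gy,0])+T.apply([0,0,8])
Mc=leanframe(CA,25); cc=case([55,0,12])+Mc.apply([-40,0,5])
SA=.113; rest=np.array([587.6,-143.8,0])+Rz(SA).apply([25,0,48]); Mr=leanframe(SA,30)
Ms=Mr*Rn.from_euler('x',np.pi); cs=rest+Mr.apply([-40,0,5])
E
python3 - <<'E'
from plan import *
print('module top',cc+Mc.apply([-40,0,0]))
for s in(1,-1):
  for ph in range(-60,61,15):
    o=[]
    for c,M in((cc,Mc),(cs,Ms)):
        T=tool(M,s,np.radians(ph)); r=ik(tcp(c,M,T),T); o.append((r[0]<1e-7,np.round(r[1],2).tolist(),float(np.round(np.min(np.r_[r[1]-LO,HI-r[1]]),2)),round(r[0],5)))
    if o[0][0] or o[1][0]: print(s,ph,o)
E
```

```text
module top [639.50503237 174.36554047  86.61771427]
1 -60 [(np.True_, [0.58, 0.78, 1.08, -0.97, 1.83, 0.98], 0.11, np.float64(0.0)), (np.True_, [-0.77, 0.59, 1.33, 0.9, 1.91, 1.94], 0.63, np.float64(0.0))]
1 -45 [(np.True_, [0.55, 0.6, 1.24, -0.83, 1.61, 0.97], 0.25, np.float64(0.0)), (np.True_, [-0.76, 0.41, 1.47, 0.82, 1.69, 1.96], 0.61, np.float64(0.0))]
1 -30 [(np.True_, [0.49, 0.43, 1.39, -0.68, 1.37, 0.9], 0.4, np.float64(0.0)), (np.True_, [-0.72, 0.23, 1.61, 0.72, 1.45, 2.02], 0.55, np.float64(0.0))]
1 -15 [(np.True_, [0.39, 0.28, 1.53, -0.49, 1.14, 0.75], 0.59, np.float64(0.0)), (np.True_, [-0.64, 0.06, 1.73, 0.59, 1.21, 2.15], 0.42, np.float64(0.0))]
1 0 [(np.True_, [0.26, 0.16, 1.64, -0.2, 0.94, 0.48], 0.77, np.float64(0.0)), (np.True_, [-0.5, -0.06, 1.83, 0.36, 0.96, 2.38], 0.19, np.float64(0.0))]
1 15 [(np.True_, [0.1, 0.11, 1.73, 0.22, 0.84, 0.06], 0.67, np.float64(0.0)), (np.False_, [-0.4, -0.13, 1.92, 0.14, 0.76, 2.57], 0.0, np.float64(0.00449))]
1 30 [(np.True_, [-0.06, 0.13, 1.77, 0.66, 0.89, -0.38], 0.72, np.float64(0.0)), (np.False_, [-0.05, -0.06, 1.98, -0.86, 0.7
[... 1070 characters left out ...]
ue_, [-0.5, -0.06, 1.83, 0.36, 0.96, -0.76], 0.7, np.float64(0.0))]
-1 15 [(np.False_, [0.25, 0.1, 1.75, -0.17, 0.76, -2.57], 0.0, np.float64(0.02882)), (np.True_, [-0.32, -0.12, 1.9, -0.04, 0.77, -0.34], 0.6, np.float64(0.0))]
-1 30 [(np.False_, [-0.11, 0.13, 1.81, 0.79, 0.88, 2.57], 0.0, np.float64(0.00447)), (np.True_, [-0.13, -0.08, 1.94, -0.59, 0.76, 0.23], 0.49, np.float64(0.0))]
-1 45 [(np.True_, [-0.2, 0.22, 1.77, 0.98, 1.06, 2.41], 0.16, np.float64(0.0)), (np.True_, [0.04, 0.04, 1.93, -1.03, 0.92, 0.7], 0.05, np.float64(0.0))]
-1 60 [(np.True_, [-0.29, 0.37, 1.73, 1.19, 1.28, 2.19], 0.38, np.float64(0.0)), (np.False_, [0.12, 0.18, 1.81, -1.08, 1.16, 0.81], 0.0, np.float64(0.01091))]
```

```bash
python3 - <<'E'
from plan import *
T=tool(Mc,1,0); g=tcp(cc,Mc,T); print('grasp tcp',g,T.as_quat().round(3))
delta(g-T.apply([0,0,90]),T)
print(Rn.from_quat(manip.sense()['eef_rot']).as_matrix().round(2), T.as_matrix().round(2))
E
```

```text
grasp tcp [645.37176266 173.59853989  73.92940525] [0.734 0.644 0.143 0.163]
q [ 0.195  0.649  0.506  0.037  2.47  -0.195] tcp [587.1 181.7 319.5] F [-1.   0.1  0.3] w 29.9
shift tool [-30.8  89.  135.9] rot/10deg [-5.25 -0.67  3.06]
[[-0.37  0.81 -0.46]
 [ 0.92  0.39 -0.07]
 [ 0.12 -0.45 -0.88]] [[ 0.13  0.9   0.42]
 [ 0.99 -0.12 -0.05]
 [ 0.    0.42 -0.91]]
```

```bash
python3 -m creep '[[[0.03,0,0,0,-0.875,-0.11,0.51],[0.03,0,0,0,-0.875,-0.11,0.51],[0.03,0,0,0,-0.875,-0.11,0.51],[0.03,0,0,0,-0.875,-0.11,0.51],[0.03,0,0,0,-0.875,-0.11,0.51],[0.03,0,0,0,-0.875,-0.11,0.51],[0.03,0,0,0,0,0,0]]]'; python3 - <<'E'
from plan import *
T=tool(Mc,1,0); g=tcp(cc,Mc,T)
delta(g-T.apply([0,0,90]),T)
E
```

```text
t: 11.12
eef_pos: [583.6, 182.2, 317.8]
eef_rot: [0.733, 0.646, 0.141, 0.162]
wrist_force: [1.2, 0.6, 0.3]
gripper_width: 29.9
gripper_force: 0.0
q [ 0.31  -0.059  1.381 -0.182  1.426  0.426] tcp [583.6 182.2 317.8] F [1.2 0.6 0.3] w 29.9
shift tool [ -0.2 -46.  157.5] rot/10deg [-0.02  0.    0.02]
```

```bash
python3 -m creep '[[[0.03,0,-0.023,0.02,0,0,0],[0.03,0,-0.023,0.03,0,0,0],[0.03,0,0,0.04,0,0,0],[0.03,0,0,0.04,0,0,0],[0.03,0,0,0.0275,0,0,0],[0.03,0,0,0,0,0,0]]]'; python3 - <<'E'
from plan import *
T=tool(Mc,1,0); g=tcp(cc,Mc,T)
delta(g,T)
s=snap('wrist'); im=s['image']
for f in 'wrist','side','scene':
    if f!='wrist': s2=snap(f)
    for n in ['module','module_top']: print(f,n,[(np.round(q['position']).tolist(),round(q['confidence'],2)) for q in manip.spot_in(f,n)[:2]])
def pts(im,pr):
    for p in [(-40,-90,5),(-40,90,5),(-40,-90,-5),(-40,90,-5),(-40,0,5),(-40,0,-5)]:
        u,v=pr(cc+Mc.apply(p)); cv2.circle(im,(int(round(u)),int(round(v))),2,(0,0,255),-1); print(p,round(u),round(v))
pts(im,lambda X:fproj(s,X))
s2=snap('side'); b=s2['image']; pts(b,lambda X:proj(s2,X))
b=cv2.resize(b[230:370,240:370],None,fx=2,fy=2)
a=im; canvas=np.zeros((480,800,3),np.uint8); canvas[:,:520]=a[:,60:580]; canvas[:280,530:790]=b
s3=snap('scene'); c=s3['image']; pts(c,lambda X:proj(s3,X)); c=c[170:280,300:420]; canvas[290:290+165,530:530+180]=cv2.resize(c,None,fx=1.5,fy=1.5)
cv2.imwrite('pics/c3.png',canvas)
E
```

```text
t: 11.88
eef_pos: [612.1, 177.5, 154.5]
eef_rot: [0.735, 0.644, 0.14, 0.162]
wrist_force: [1.0, 0.7, -0.2]
gripper_width: 29.8
gripper_force: 0.0
q [ 0.285  0.039  1.608 -0.193  1.107  0.468] tcp [612.1 177.5 154.5] F [ 1.   0.7 -0.2] w 29.8
shift tool [ 0.7 -3.1 87.2] rot/10deg [-0.03  0.02 -0.  ]
wrist module [([641.0, 192.0, 85.0], 0.91)]
wrist module_top [([642.0, 190.0, 80.0], 0.85)]
side module [([659.0, 204.0, 67.0], 0.93)]
side module_top [([661.0, 196.0, 67.0], 0.73)]
scene module [([646.0, 121.0, 72.0], 0.73)]
scene module_top [([650.0, 118.0, 74.0], 0.94)]
(-40, -90, 5) 330 357
(-40, 90, 5) 330 111
(-40, -90, -5) 317 357
(-40, 90, -5) 315 111
(-40, 0, 5) 330 246
(-40, 0, -5) 315 246
(-40, -90, 5) 304 256
(-40, 90, 5) 281 325
(-40, -90, -5) 308 258
(-40, 90, -5) 285 327
(-40, 0, 5) 293 289
(-40, 0, -5) 297 291
(-40, -90, 5) 342 234
(-40, 90, 5) 384 200
(-40, -90, -5) 339 234
(-40, 90, -5) 381 200
(-40, 0, 5) 364 217
(-40, 0, -5) 361 216
```

View pics/c3.png

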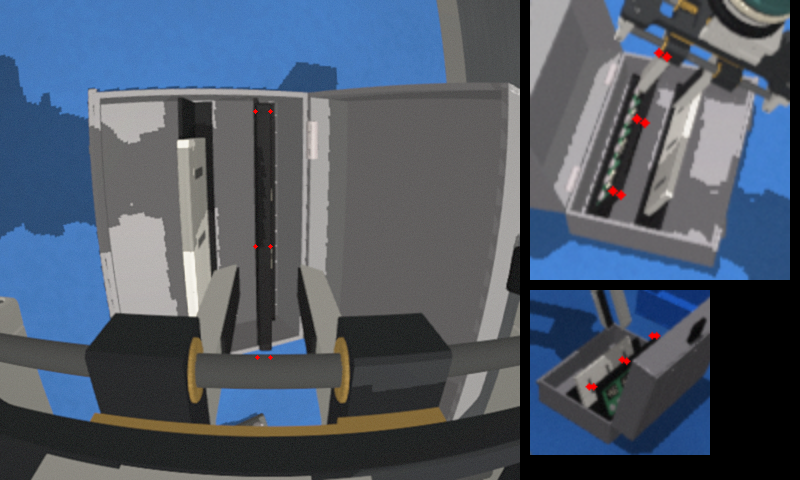

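```bash
python3 - <<'E'
from plan import *
s=snap('wrist'); im=s['image']; s2=snap('side'); b=s2['image']
f=lambda x:np.clip(255*(x/255.)**.5,0,255).astype(np.uint8)
a=np.hstack([cv2.resize(f(im[85:145,295:350]),None,fx=5,fy=5,interpolation=0),cv2.resize(f(im[310:370,295:350]),None,fx=5,fy=5,interpolation=0)])
b=cv2.resize(f(b[260:350,265:315]),None,fx=5,fy=5,interpolation=0)
o=np.zeros((450,800,3),np.uint8);o[:300,:550]=a;o[:450,550:800]=b;cv2.imwrite('pics/c4.png',o)
E
```

```text
(no output)
```

View pics/c4.png

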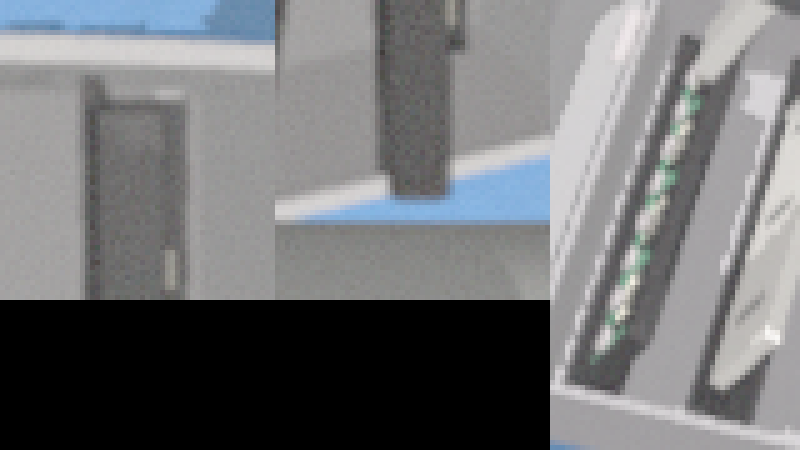

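The zooms show the module's top-edge ends at (322,106) and (324,350) in the wrist image; predicted 111/357, so it sits about 4.7 mm to +y in its slot, otherwise as expected. Go in and pinch.

```bash
python3 -m creep '[[[0.03,0.0054,-0.003,0.022,0,0,0],[0.03,0,0,0.022,0,0,0],[0.03,0,0,0.022,0,0,0],[0.03,0,0,0.0215,0,0,0],[0.03,0,0,0,0,0,0]]]'; python3 - <<'E'
from plan import *
T=tool(Mc,1,0); g=tcp(cc+Mc.apply([0,4.7,0]),Mc,T); delta(g,T)
E
```

```text
t: 13.15
eef_pos: [645.3, 178.7, 73.9]
eef_rot: [0.735, 0.644, 0.141, 0.162]
wrist_force: [-0.6, 0.6, 0.2]
gripper_width: 30.1
gripper_force: 0.0
q [ 0.269  0.169  1.633 -0.205  0.948  0.488] tcp [645.3 178.7  73.9] F [-0.6  0.6  0.2] w 30.1
shift tool [-0.3  0.7  0.3] rot/10deg [-0.02  0.02 -0.01]
```

```bash
python3 -m creep '[[[0.02,0,0,0,0,0,0],[0.01,0,0,0,0,0,0],[0.004,0,0,0,0,0,0],[0.004,0,0,0,0,0,0],[0.004,0,0,0,0,0,0]]]' 35
```

```text
t: 13.78
eef_pos: [646.7, 179.5, 78.0]
eef_rot: [0.734, 0.643, 0.143, 0.163]
wrist_force: [-3.5, 0.8, 5.8]
gripper_width: 9.9
gripper_force: 35.0
```

```bash
python3 -m creep '[[[0.004,0,0,-0.008,0,0,0],[0.004,0,0,-0.016,0,0,0],[0.004,0,0,-0.022,0,0,0],[0.004,0,0,-0.022,0,0,0],[0.004,0,0,-0.022,0,0,0],[0.004,0,0,-0.022,0,0,0],[0.004,0,0,-0.022,0,0,0],[0.004,0,0,0,0,0,0]]]'; python3 - <<'E'
from plan import *
delta([0,0,0])
s=snap('wrist','w5');a=s['image']; b=snap('scene')['image'];s2=snap('side')
o=np.zeros((480,800,3),np.uint8);o[:,:520]=a[:,60:580]; o[:240,520:]=cv2.resize(b[130:250,250:390],(280,240)); o[240:,520:]=cv2.resize(s2['image'][170:330,220:407],(280,240));cv2.imwrite('pics/c5.png',o)
E
```

```text
t: 14.78
eef_pos: [590.4, 187.3, 201.1]
eef_rot: [0.734, 0.643, 0.145, 0.164]
wrist_force: [1.2, 0.2, 0.0]
gripper_width: 9.8
gripper_force: 35.0
q [ 0.316 -0.028  1.584 -0.198  1.191  0.485] tcp [590.4 187.3 201.1] F [1.2 0.2 0. ] w 9.8
shift tool [-263.4 -592.8  -57.5] rot/10deg
```

View pics/c5.png

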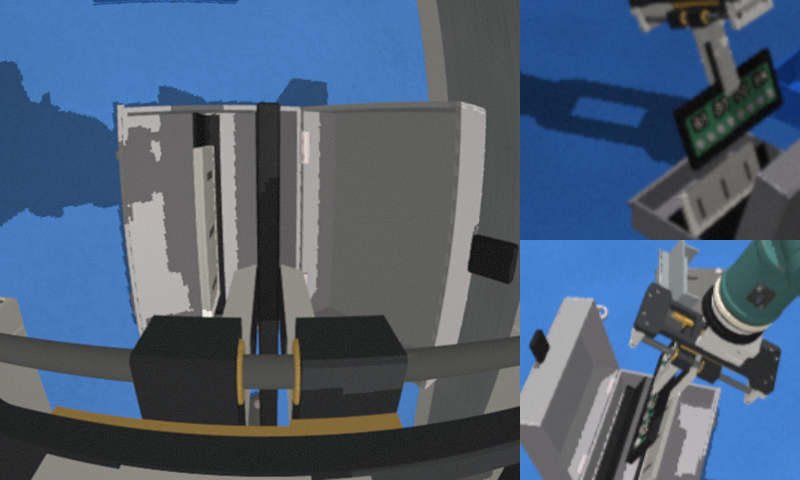

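Module is held centrally (wrist (268,200), scene inset shows display facing out), plate still in its slot, lid open. Now check the turning path.

```bash
python3 - <<'E'
from plan import *
s=manip.sense();R0=Rn.from_quat(s['eef_rot']); Ts=tool(Ms,1,0)
W=np.array([540,-20,300.])
delta(W)
d=R0.inv()*Ts; rv=d.as_rotvec(); print('rot to stand',np.degrees(rv)/10)
q=np.array(s['joint_pos'])
for k in range(0,19,3):
    R=R0*Rn.from_euler('z',k*10,degrees=True); r=ik(W,R,q); q=r[1]; print(k,r[0]<1e-7,q.round(2))
r=ik(W,Ts,q); print(r[0]<1e-7,r[1].round(2)); print(((R0*Rn.from_euler('z',180,degrees=True)).inv()*Ts).as_rotvec(degrees=True)/10)
h=tcp(cs,Ms,Ts)+np.array([0,0,100]); r=ik(h,Ts,r[1]); print(h,r[0]<1e-7,r[1].round(2))
E
```

```text
q [ 0.315 -0.025  1.587 -0.198  1.19   0.484] tcp [589.6 186.5 196.9] F [ 0.4  0.5 -2.5] w 9.9
shift tool [-211.3   23.4 -102.6] rot/10deg 
rot to stand [ 0.95602386  0.74657619 16.71365895]
0 True [-0.14 -0.26  1.59  0.    1.38 -0.01]
3 True [-0.14 -0.26  1.59  0.    1.38  0.51]
6 True [-0.14 -0.26  1.59  0.    1.38  1.03]
9 True [-0.14 -0.26  1.59  0.    1.38  1.56]
12 True [-0.14 -0.26  1.59  0.    1.38  2.08]
15 False [-0.16 -0.26  1.59  0.03  1.38  2.57]
18 False [-0.39 -0.33  1.7   0.39  1.32  2.57]
False [-0.35 -0.33  1.69  0.33  1.31  2.57]
[ 0.50896386 -0.65175075 -1.2434663 ]
[ 583.9535324  -144.21381367  207.65767665] True [-0.5  -0.13  1.69  0.32  1.16  2.46]
```

```bash
python3 -m creep '[[[0.004,0,0.010,-0.030,0,0,0],[0.004,0,0.015,-0.040,0,0,0],[0.004,-0.02,0,-0.033,0,0,0],[0.004,-0.04,0,0,0,0,0],[0.004,-0.045,0,0,0,0,0],[0.004,-0.045,0,0,0,0,0.5],[0.004,-0.04,0,0,0,0,0.8],[0.004,-0.02,0,0,0,0,0.8]]]'; python3 -m creep '[[[0.004,0,0,0,0,0,1],[0.004,0,0,0,0,0,1],[0.004,0,0,0,0,0,1],[0.004,0,0,0,0,0,1],[0.004,0,0,0,0,0,1],[0.004,0,0,0,0,0,1],[0.004,0,0,0,0,0,1],[0.004,0,0,0,0,0,1]]]'
python3 - <<'E'
from plan import *
s=manip.sense();R0=Rn.from_quat(s['eef_rot']); Ts=tool(Ms,1,0); 
h=tcp(cs,Ms,Ts)+np.array([0,0,110]); 
delta(h,Ts)
q=s['joint_pos']; rv=(R0.inv()*Ts).as_rotvec()
for f in np.r_[0:1.01:.2]:
    r=ik(s['eef_pos']*(1-f)+h*f,R0*Rn.from_rotvec(rv*f),q);q=r[1];print(r[0]<1e-7,q.round(2))
E
```

```text
t: 15.92
eef_pos: [534.1, -19.3, 296.9]
eef_rot: [0.841, 0.496, 0.169, 0.133]
wrist_force: [-0.5, -0.9, -1.6]
gripper_width: 9.9
gripper_force: 35.0
t: 16.92
eef_pos: [534.5, -17.3, 296.8]
eef_rot: [0.963, -0.16, 0.215, -0.007]
wrist_force: [-0.0, -0.2, -1.2]
gripper_width: 9.8
gripper_force: 35.0
q [-0.14  -0.271  1.604  0.003  1.376  1.76 ] tcp [534.5 -17.3 296.8] F [-0.  -0.2 -1.2] w 9.8
shift tool [ 49.4 111.7  99.4] rot/10deg [ 0.86 -0.18  6.61]
True [-0.14 -0.27  1.6   0.    1.38  1.76]
True [-0.23 -0.25  1.62  0.07  1.34  1.9 ]
True [-0.3  -0.23  1.64  0.14  1.3   2.04]
True [-0.38 -0.2   1.65  0.2   1.26  2.18]
True [-0.44 -0.17  1.66  0.26  1.22  2.32]
True [-0.5  -0.13  1.68  0.32  1.18  2.47]
```

```bash
python3 -m creep '[[[0.004,0.0124,0.028,0.0248,0,0,0],[0.004,0.0124,0.028,0.0248,0,0,0],[0.004,0.0124,0.028,0.0248,0,0,0],[0.004,0.0124,0.028,0.0248,0,0,0]]]'; python3 -m creep '[[[0.004,0,0,0,0.1075,-0.0225,0.826],[0.004,0,0,0,0.1075,-0.0225,0.826],[0.004,0,0,0,0.1075,-0.0225,0.826],[0.004,0,0,0,0.1075,-0.0225,0.826],[0.004,0,0,0,0.1075,-0.0225,0.826],[0.004,0,0,0,0.1075,-0.0225,0.826],[0.004,0,0,0,0.1075,-0.0225,0.826],[0.004,0,0,0,0.1075,-0.0225,0.826]]]'
python3 -m creep '[[[0.004,0,0,0,0,0,0]]]'
python3 - <<'E'
from plan import *
Ts=tool(Ms,1,0); delta(tcp(cs,Ms,Ts)+np.array([0,0,110]),Ts)
f=lambda x:np.clip(255*(x/255.)**.6,0,255).astype(np.uint8)
D={}
for c in('wrist','scene','side'):
    s=snap(c,c+'6');D[c]={k:np.array(v) for k,v in s.items()}
    print(c,[(np.round(q['position']).tolist(),round(q['confidence'],2)) for q in manip.spot_in(c,'rest')[:2]])
np.save('D6.npy',D,allow_pickle=True)
o=np.zeros((600,800,3),np.uint8)
o[:300,:400]=cv2.resize(D['wrist']['image'],(400,300))
o[:300,400:]=cv2.resize(f(D['scene']['image'][230:350,205:365]),(400,300),interpolation=cv2.INTER_CUBIC)
o[300:,:]=cv2.resize(f(D['side']['image'][150:240,225:465]),(800,300),interpolation=cv2.INTER_CUBIC)
cv2.imwrite('pics/c6.png',o)
E
```

```text
t: 17.42
eef_pos: [584.9, -145.4, 217.8]
eef_rot: [0.964, -0.158, 0.215, -0.007]
wrist_force: [0.1, -0.0, -1.4]
gripper_width: 9.8
gripper_force: 35.0
t: 18.42
eef_pos: [584.6, -144.5, 218.3]
eef_rot: [0.721, -0.643, 0.172, -0.194]
wrist_force: [0.4, -0.1, -2.0]
gripper_width: 9.5
gripper_force: 35.0
t: 18.55
eef_pos: [584.4, -144.5, 218.3]
eef_rot: [0.723, -0.641, 0.173, -0.193]
wrist_force: [0.3, -0.8, -2.0]
gripper_width: 9.7
gripper_force: 35.0
q [-0.503 -0.133  1.673  0.319  1.18   2.46 ] tcp [ 584.4 -144.5  218.3] F [ 0.3 -0.8 -2. ] w 9.7
shift tool [-0.3  0.6  0.3] rot/10deg [-0.    0.01  0.04]
wrist [([630.0, -150.0, 60.0], 0.94), ([686.0, 129.0, 22.0], 0.56)]
scene [([616.0, -147.0, 61.0], 0.76)]
side [([625.0, -118.0, 53.0], 0.8), ([606.0, -112.0, 195.0], 0.61)]
```

View pics/c6.png

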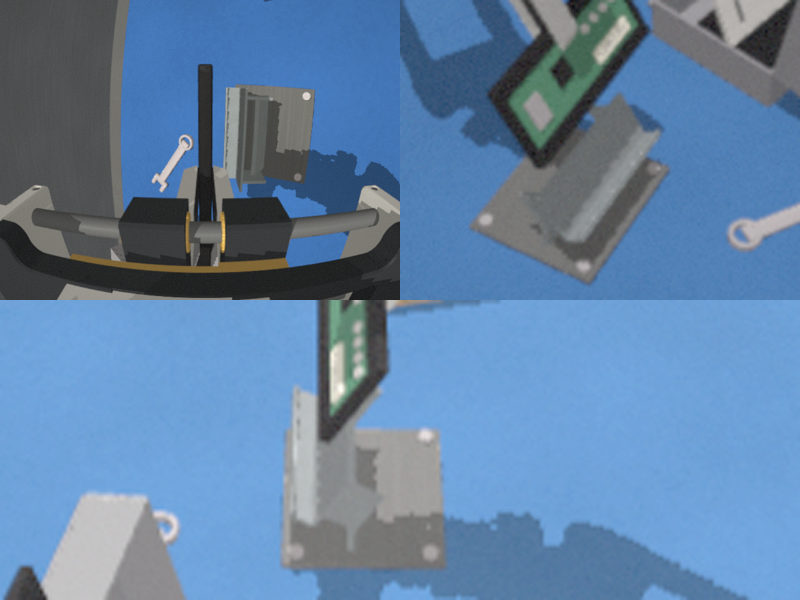

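Connector side (white connector, chip, can) now faces away from the robot: scene inset (570,75), wrist edge at (205,120). The rest's sheet top far corner is at scene pixel (292,268), near (258,307), lip far end (309,283).

```bash
python3 - <<'E'
from plan import *
D=np.load('D6.npy',allow_pickle=True).item()
S=D['scene'];V=D['side'];Wc=D['wrist']
base=np.array([587.6,-143.8,0])
def X(p): return base+Rz(SA).apply(p)
top=lambda fx,y:X([fx-25,y,91.3]); lip=lambda fx,y:X([fx+13.6,y,60.5]); foot=lambda fx,y:X([fx,y,48])
for fx in(10,20,30):
    for n,g in(('top',top),('lip',lip),('foot',foot)):
        print(fx,n,[[np.round(pr(c,g(fx,y)),1).tolist() for y in(-70,70)] for pr,c in((proj,S),(proj,V),(fproj,Wc))])
# least squares on scene0 obs
obs=[(top,70,(291.8,267.7)),(top,-70,(258.7,307.2)),(lip,70,(309.1,282.8)),(lip,-70,(279.3,325.6))]
def f(p):
    return np.ravel([np.array(proj(S,g(p[0],y)+Rz(SA).apply([0,p[1],0])))-o for g,y,o in obs])
r=least_squares(f,[20,0]);print(r.x,r.fun.round(1))
# profiles in wrist image across the rest (rows), grayscale
g=cv2.cvtColor(Wc['image'],cv2.COLOR_BGR2GRAY)
for v in(170,200,230): print(v,[int(a) for a in g[v-3:v+4,350:460:3].mean(0)])
print('base corners wrist',[np.round(fproj(Wc,X([a*65,b*75,6])),1).tolist() for a in(-1,1) for b in(-1,1)])
E
```

```text
10 top [[[247.8, 302.9], [281.0, 261.2]], [[339.0, 167.4], [340.3, 206.1]], [[428.5, 144.1], [415.9, 315.5]]]
10 lip [[[264.0, 318.3], [295.6, 275.8]], [[324.4, 175.9], [324.6, 214.4]], [[394.2, 141.7], [386.9, 293.4]]]
10 foot [[[259.1, 319.4], [290.8, 277.2]], [[329.4, 179.2], [329.9, 217.6]], [[413.5, 142.4], [404.8, 291.4]]]
20 top [[[251.7, 304.6], [284.7, 262.7]], [[335.2, 167.4], [336.2, 206.1]], [[415.8, 143.3], [404.8, 313.0]]]
20 lip [[[267.9, 320.1], [299.3, 277.3]], [[320.8, 175.9], [320.6, 214.4]], [[383.4, 141.2], [377.2, 291.3]]]
20 foot [[[263.0, 321.1], [294.4, 278.7]], [[325.7, 179.2], [326.0, 217.6]], [[402.8, 141.9], [395.1, 289.4]]]
30 top [[[255.7, 306.4], [288.4, 264.1]], [[331.5, 167.4], [332.2, 206.1]], [[403.3, 142.7], [393.8, 310.6]]]
30 lip [[[271.9, 321.9], [303.1, 278.8]], [[317.1, 175.9], [316.7, 214.4]], [[372.8, 140.8], [367.7, 289.3]]]
30 foot [[[266.9, 322.9], [298.1, 280.2]], [[322.1, 179.2], [322.0, 217.6]], [[392.2, 141.4], [385.6, 287.5]]]
[44.1372611  -2.14760168] [ 1.4 -0.8  2.   2.4 -1.2 -1.2 -2.3 -0.5]
170 [114, 113, 114, 112, 165, 133, 163, 163, 164, 164, 166, 110, 80, 80, 106, 90, 68, 69, 72, 77, 103, 102, 93, 93, 92, 93, 89, 74, 72, 71, 73, 72, 85, 106, 121, 121, 118]
200 [117, 115, 114, 127, 142, 123, 164, 164, 163, 163, 154, 81, 81, 85, 106, 72, 71, 71, 72, 100, 103, 96, 92, 94, 93, 91, 72, 71, 71, 73, 71, 71, 117, 119, 116, 116, 118]
230 [113, 114, 113, 161, 114, 159, 160, 160, 161, 162, 119, 80, 79, 101, 88, 69, 69, 72, 81, 100, 98, 91, 91, 92, 92, 76, 73, 70, 71, 72, 71, 86, 117, 115, 115, 113, 121]
base corners wrist [[502.4, 142.8], [486.0, 294.2], [374.7, 135.3], [370.1, 272.5]]
```

```bash
cat >> plan.py <<'E'
FX=39.5
rest=np.array([587.6,-143.8,0])+Rz(SA).apply([FX,0,48]); cs=rest+Mr.apply([-40,0,5])
E
python3 - <<'E'
from plan import *
D=np.load('D6.npy',allow_pickle=True).item()
Wc=D['wrist'];im=Wc['image'].astype(float); g=im.mean(2); sat=im[:,:,0]-im[:,:,2]
s=manip.sense();R0=Rn.from_quat(s['eef_rot']);p=s['eef_pos']
base=np.array([587.6,-143.8,0]);X=lambda P:base+Rz(SA).apply(P)
def edges(u,lo,hi,arr=sat,t=12,vert=True):
    a=cv2.GaussianBlur(arr,(5,5),1); a=a[lo:hi,u-1:u+2].mean(1); d=np.diff(a); return [(lo+i,round(d[i])) for i in range(len(d)) if abs(d[i])>t]
for u in(440,460,480): print('base',u,edges(u,100,330))
for b in(-1,1): print('pred',b,[np.round(fproj(Wc,X([a,b*75,6])),1).tolist() for a in(-60,-40,-20,0)])
for u in(362,372,378): print('ledge',u,edges(u,100,330))
for b in(-1,1): print('pred ledge',b,[np.round(fproj(Wc,X([FX+a,b*70,z])),1).tolist() for a,z in((0,48),(13.6,60.5),(-25,91.3))])
# module end in hand
for m in(0,): 
    for P in [(-90,),(90,)]:
        for e in(-5,5):
            print('mod end',P,e,np.round(fproj(Wc,p+R0.apply([P[0],e,-8-GD+3])),1))
for u in(324,328,332): print('mod',u,edges(u,70,200,g,6))
print([int(a) for a in g[140:144,305:350].mean(0)])
E
```

```text
base 440 [(136, -29), (137, -45), (138, -34), (139, -12), (283, 12), (284, 23), (285, 22), (286, 12), (313, -23), (314, -38), (315, -35), (316, -17)]
base 460 [(137, -20), (138, -39), (139, -39), (140, -21), (287, 15), (288, 24), (289, 21), (301, 13), (302, 15)]
base 480 [(139, -27), (140, -41), (141, -34), (142, -15), (291, 17), (292, 23), (293, 18), (316, 16), (317, 13)]
pred -1 [[497.2, 142.4], [476.5, 140.7], [456.0, 139.2], [436.0, 138.0]]
pred 1 [[481.3, 293.3], [462.6, 289.9], [444.1, 286.6], [426.0, 283.2]]
ledge 362 [(138, -27), (139, -33), (140, -20)]
ledge 372 [(138, -28), (139, -39), (140, -28), (283, 22), (284, 34), (285, 31), (286, 16)]
ledge 378 [(133, -27), (134, -37), (135, -29), (315, -22), (316, -37), (317, -34), (318, -17)]
pred ledge -1 [[382.4, 141.0], [363.0, 140.5], [391.7, 142.2]]
pred ledge 1 [[376.7, 285.6], [358.9, 287.3], [383.6, 308.3]]
mod end (-90,) -5 [316.9 436.9]
mod end (-90,) 5 [334.1 436.9]
mod end (90,) -5 [312.5  97.8]
mod end (90,) 5 [336.8  97.8]
mod 324 [(100, -11), (101, -24), (102, -24), (103, -10)]
mod 328 [(100, -12), (101, -23), (102, -22), (103, -10)]
mod 332 [(100, -11), (101, -23), (102, -23), (103, -11)]
[123, 125, 123, 125, 125, 124, 125, 126, 126, 128, 123, 104, 67, 39, 44, 48, 46, 45, 44, 47, 48, 46, 45, 45, 46, 46, 46, 47, 45, 45, 45, 43, 40, 30, 49, 94, 119, 125, 125, 124, 125, 127, 125, 125, 127]
```

```bash
python3 - <<'E'
from plan import *
D=np.load('D6.npy',allow_pickle=True).item()
s=manip.sense();R0=Rn.from_quat(s['eef_rot']);p=s['eef_pos']
print('tool x',R0.apply([1,0,0]).round(2))
C=lambda m,a,b:p+R0.apply([m[0]+a*90,-5,(72 if b else -8)-m[1]])  # m=(xoff,GD); a=+1 is -y world
obs=[('scene',1,1,(261,297.2)),('scene',1,0,(241,268)),('scene',-1,1,(305,242)),('side',-1,1,(322/3.333+225,138/3.333+150)),('side',-1,0,(387/3.333+225,72/3.333+150))]
bias={'scene':(0.6,1.4),'side':(1.4,.5)}
f=lambda m:np.ravel([np.array(proj(D[c],C(m,a,b)))+bias[c]-o for c,a,b,o in obs])
r=least_squares(f,[0,5],loss='soft_l1');print(r.x,r.fun.reshape(-1,2).round(1).tolist())
for c in('scene','side'):
    g=D[c]['image'].astype(float)
    for a,b in((1,1),(-1,1),(1,0),(-1,0)): print(c,a,b,np.round(proj(D[c],C((0,4),a,b)),1))
W=D['wrist']
for xo in(0,-2,-4):
    print(xo,[np.round(fproj(W,p+R0.apply([xo+90,e,-8-GD_])),1)[1] for GD_ in(3,6) for e in(0,)])
E
```

```text
tool x [ 0.12 -0.99  0.  ]
[-0.86808279  4.58736713] [[0.5, 0.4], [0.0, -1.0], [-0.5, -0.0], [-0.3, 0.5], [-1.6, -1.8]]
scene 1 1 [260.8 296.7]
scene -1 1 [303.8 241. ]
scene 1 0 [240.3 266.1]
scene -1 0 [287.2 211.8]
side 1 1 [319.6 140.9]
side -1 1 [319.8 191.3]
side 1 0 [336.  118.5]
side -1 0 [338.  169.2]
0 [np.float64(97.8), np.float64(97.0)]
-2 [np.float64(102.5), np.float64(101.9)]
-4 [np.float64(107.3), np.float64(106.7)]
```

```bash
cat >> plan.py <<'E'
GD=4.5
rest=np.array([587.6,-144.8,0])+Rz(SA).apply([FX,0,48]); cs=rest+Mr.apply([-40,0,5])
Ts=tool(Ms,1,0); place=cs+Ms.apply([-40+GD,0,0])+Ts.apply([1.5,0,8])
E
python3 - <<'E'
from plan import *
print(place); g=place+Ts.apply([0,-3.5,-45]); delta(g,Ts)
for d in(45,0): r=ik(place+Ts.apply([0,0,-d]),Ts,manip.sense()['joint_pos']);print(r[0]<1e-7,r[1].round(2))
E
```

```text
[ 597.78497841 -145.15380163  108.95671476]
q [-0.502 -0.134  1.671  0.319  1.18   2.461] tcp [ 585.3 -144.2  220.3] F [-0.5  0.5 -1.1] w 9.5
shift tool [ 2.1 41.8 57.4] rot/10deg [-0.02  0.    0.04]
True [-0.52 -0.11  1.79  0.35  1.05  2.4 ]
True [-0.49 -0.03  1.8   0.35  0.96  2.39]
```

```bash
python3 -m creep '[[[0.004,0.002,0.014,0,0,0,0],[0.004,0,0.014,0.014,0,0,0],[0.004,0,0.014,0.021,0,0,0],[0.004,0,0,0.022,0,0,0],[0.004,0,0,0,0,0,0]]]'; python3 - <<'E'
from plan import *
delta(place+Ts.apply([0,-3.5,0]),Ts)
E
```

```text
t: 19.48
eef_pos: [576.9, -146.9, 147.9]
eef_rot: [0.722, -0.641, 0.173, -0.194]
wrist_force: [0.6, 0.3, -1.1]
gripper_width: 9.9
gripper_force: 35.0
q [-0.517 -0.107  1.793  0.349  1.047  2.393] tcp [ 576.9 -146.9  147.9] F [ 0.6  0.3 -1.1] w 9.9
shift tool [ 0.7 -2.2 44.2] rot/10deg [-0.01  0.01  0.03]
```

```bash
python3 -m creep '[[[0.004,0,-0.002,0.010,0,0,0],[0.004,0,0,0.012,0,0,0],[0.004,0,0,0.010,0,0,0],[0.004,0,0,0.004,0,0,0],[0.004,0,0,0,0,0,0]]]'; python3 - <<'E'
from plan import *
delta(place+Ts.apply([0,-3.5,0]),Ts)
s=snap('wrist','w7');R0=Rn.from_quat(manip.sense()['eef_rot']);p=manip.sense()['eef_pos']
g=s['image'].astype(float).mean(2)
b=np.array([587.6,-144.8,0])
for y in(-60,-30): print('pred top/foot/lip/modfaces at y',y,[np.round(fproj(s,X),1).tolist() for X in (rest+Mr.apply([-50,y,0]),rest+Mr.apply([0,y,0]),rest+Mr.apply([-4,y,18]))],[np.round(fproj(s,p+R0.apply([-y,e,-12.5])),1).tolist() for e in(-5,5)])
for v in(150,180,200): print(v,[int(a) for a in g[v-1:v+2,290:400:2].mean(0)])
E
```

```text
t: 20.1
eef_pos: [597.6, -144.9, 119.4]
eef_rot: [0.722, -0.641, 0.174, -0.194]
wrist_force: [-0.2, -0.3, -1.2]
gripper_width: 9.5
gripper_force: 35.0
q [-0.49  -0.042  1.792  0.352  0.975  2.395] tcp [ 597.6 -144.9  119.4] F [-0.2 -0.3 -1.2] w 9.5
shift tool [0.3 1.6 9.1] rot/10deg [-0.02  0.    0.03]
pred top/foot/lip/modfaces at y -60 [[349.0, 164.6], [345.0, 158.5], [317.3, 158.7]] [[316.4, 168.6], [340.3, 168.6]]
pred top/foot/lip/modfaces at y -30 [[348.0, 220.4], [344.3, 203.4], [317.2, 204.3]] [[316.7, 237.8], [339.8, 237.8]]
150 [125, 125, 124, 122, 124, 124, 122, 121, 120, 121, 122, 123, 133, 127, 42, 45, 45, 48, 44, 48, 45, 43, 45, 41, 31, 77, 106, 102, 85, 77, 97, 104, 101, 169, 124, 116, 104, 68, 66, 71, 69, 67, 67, 69, 69, 69, 71, 71, 68, 68, 70, 71, 69, 72, 71]
180 [124, 126, 126, 125, 126, 128, 124, 123, 124, 126, 126, 125, 137, 154, 35, 44, 39, 42, 48, 46, 45, 43, 41, 43, 31, 90, 105, 103, 80, 79, 101, 104, 102, 69, 67, 66, 71, 67, 70, 69, 70, 66, 67, 66, 73, 100, 100, 99, 101, 97, 92, 90, 91, 90, 91]
200 [126, 126, 126, 126, 128, 126, 125, 127, 125, 124, 129, 126, 142, 153, 40, 42, 45, 45, 44, 45, 45, 44, 40, 43, 26, 89, 106, 98, 77, 86, 102, 102, 91, 70, 69, 69, 69, 68, 69, 69, 66, 69, 66, 66, 89, 100, 100, 98, 99, 92, 90, 90, 90, 92, 92]
```

```bash
python3 -m creep '[[[0.004,0,0.001,0.005,0,0,0],[0.004,0,0,0.002,0,0,0],[0.004,0,0,0,0,0,0]]]'; python3 -m creep '[[[0.004,0,0,0.0015,0,0,0],[0.004,0,0,0,0,0,0]]]' | sed -n 2,4p;  python3 -m creep '[[[0.004,0,0,0.0015,0,0,0],[0.004,0,0,0,0,0,0]]]'| sed -n 2,4p
```

```text
t: 20.52
eef_pos: [600.4, -144.9, 113.4]
eef_rot: [0.722, -0.641, 0.174, -0.194]
wrist_force: [-0.6, -0.6, -0.7]
gripper_width: 9.7
gripper_force: 35.0
eef_pos: [600.9, -144.7, 113.4]
eef_rot: [0.722, -0.641, 0.174, -0.194]
wrist_force: [-6.5, 1.2, 5.2]
eef_pos: [601.2, -144.7, 113.5]
eef_rot: [0.723, -0.64, 0.174, -0.194]
wrist_force: [-15.4, 1.5, 13.4]
```

```bash
python3 -m creep '[[[0.004,0,0,-0.004,0,0,0],[0.004,0,0.003,0,0,0,0],[0.004,0,0,0,0,0,0]]]'; python3 -m creep '[[[0.004,0,0,0.003,0,0,0],[0.004,0,0,0,0,0,0]]]' | sed -n 2,4p;  python3 -m creep '[[[0.004,0,0,0.0015,0,0,0],[0.004,0,0,0,0,0,0]]]'| sed -n 2,4p
python3 - <<'E'
from plan import *
delta(place,Ts)
E
```

```text
t: 21.4
eef_pos: [596.9, -145.0, 111.9]
eef_rot: [0.722, -0.641, 0.174, -0.194]
wrist_force: [1.1, 0.6, -1.7]
gripper_width: 9.9
gripper_force: 35.0
eef_pos: [598.0, -144.9, 111.6]
eef_rot: [0.723, -0.64, 0.174, -0.193]
wrist_force: [-11.9, 1.5, 11.0]
eef_pos: [598.4, -144.9, 111.8]
eef_rot: [0.723, -0.64, 0.174, -0.193]
wrist_force: [-21.1, 1.5, 18.8]
q [-0.489 -0.033  1.799  0.355  0.96   2.387] tcp [ 598.4 -144.9  111.8] F [-21.1   1.5  18.8] w 9.7
shift tool [0.2 1.9 2.1] rot/10deg [-0.01  0.    0.05]
```

```bash
python3 -m creep '[[[0.004,0,0,-0.0032,0,0,0],[0.004,0,0,0,0,0,0]]]'| sed -n 2,4p; python3 -m creep '[[[0.004,0,0.0015,0,0,0,0],[0.004,0,0,0,0,0,0]]]' | sed -n 2,4p;  python3 -m creep '[[[0.004,0,0.0015,0,0,0,0],[0.004,0,0,0,0,0,0]]]'| sed -n 2,4p
```

```text
eef_pos: [598.1, -145.1, 111.7]
eef_rot: [0.722, -0.641, 0.174, -0.194]
wrist_force: [-2.6, 0.8, 3.3]
eef_pos: [597.2, -145.4, 111.2]
eef_rot: [0.722, -0.641, 0.175, -0.194]
wrist_force: [0.1, 0.6, 0.2]
eef_pos: [596.4, -145.5, 110.8]
eef_rot: [0.721, -0.641, 0.175, -0.195]
wrist_force: [5.7, 0.9, -0.7]
```

```bash
python3 -m creep '[[[0.012,0,0,0,0,0,0],[0.016,0,0,0,0,0,0],[0.022,0,0,0,0,0,0],[0.026,0,0,0,0,0,0],[0.026,0,0,0,0,0,0]]]'; python3 - <<'E'
from plan import *
delta(place,Ts)
for c in('scene','side','wrist'):
    snap(c,c+'8'); print(c,[(np.round(q['position']).tolist(),round(q['confidence'],2)) for q in manip.spot_in(c,'module')[:2]])
print('expected mid of face',cs+Mr.apply([0,0,5]))
E
```

```text
t: 23.28
eef_pos: [595.1, -145.3, 109.9]
eef_rot: [0.722, -0.641, 0.174, -0.194]
wrist_force: [-0.2, 0.1, 0.1]
gripper_width: 25.8
gripper_force: 0.0
q [-0.494 -0.038  1.809  0.359  0.957  2.382] tcp [ 595.1 -145.3  109.9] F [-0.2  0.1  0.1] w 25.8
shift tool [ 0.1 -1.9  2.1] rot/10deg [-0.02  0.    0.03]
scene [([616.0, -155.0, 85.0], 0.89), ([723.0, 118.0, 95.0], 0.52)]
side [([614.0, -115.0, 84.0], 0.57)]
wrist [([593.0, -174.0, 120.0], 0.7)]
expected mid of face [ 615.58065613 -141.62465903   87.64101615]
```

Released with no force left; the detections sit where expected. Retreat along the fingers, then check for centring.

```bash
python3 -m creep '[[[0.026,0,-0.002,-0.010,0,0,0],[0.026,0,0,-0.025,0,0,0],[0.03,0,0,-0.03,0,0,0],[0.03,0,0,-0.03,0,0,0],[0.03,0,0,-0.03,0,0,0],[0.03,0,0,0,0,0,0]]]'; python3 - <<'E'
from plan import *
D={}
for c in('scene','side','wrist'):
    s=snap(c,c+'9');D[c]={k:np.array(v) for k,v in s.items()}
    for n in('module','plate','lid'): print(c,n,[(np.round(q['position']).tolist(),round(q['confidence'],2)) for q in manip.spot_in(c,n)[:1]])
np.save('D9.npy',D,allow_pickle=True)
# dark blob extents of the module in wrist image vs prediction
W=D['wrist'];g=W['image'].astype(float).mean(2)
C=lambda a,x,z:cs+Mr.apply([x,a*90,z])
for x in(-40,40):
  for z in(-5,5): print('pred',x,z,[np.round(fproj(W,C(a,x,z)),1).tolist() for a in(-1,1)],'rest ends',[np.round(fproj(W,rest+Mr.apply([-50,b*70,0])),1).tolist() for b in(-1,1)])
u=int(fproj(W,C(-1,-40,0))[0])
for uu in(u-4,u,u+4): print(uu,[int(a) for a in g[60:460:4,uu]])
im=W['image'].astype(float)
# scene: module corners by black/green mask
for c in('scene','side'):
    print(c,'pred',[np.round(proj(D[c],C(a,x,5)),1).tolist() for a in(-1,1) for x in(-40,40)])
E
```

```text
t: 24.32
eef_pos: [535.3, -153.3, 223.2]
eef_rot: [0.722, -0.64, 0.178, -0.194]
wrist_force: [0.3, 0.6, 0.2]
gripper_width: 29.6
gripper_force: 0.0
scene module [([613.0, -150.0, 85.0], 0.72)]
scene plate [([604.0, 168.0, 48.0], 0.78)]
scene lid [([744.0, 116.0, 174.0], 0.75)]
side module [([612.0, -126.0, 88.0], 0.93)]
side plate [([599.0, 188.0, 56.0], 0.82)]
side lid []
wrist module [([593.0, -160.0, 119.0], 0.94)]
wrist plate [([595.0, 98.0, 40.0], 0.86)]
wrist lid [([748.0, 85.0, 200.0], 0.69)]
pred -40 -5 [[335.3, 115.5], [332.9, 332.2]] rest ends [[334.5, 141.2], [332.8, 297.1]]
pred -40 5 [[321.9, 115.4], [321.4, 332.1]] rest ends [[334.5, 141.2], [332.8, 297.1]]
pred 40 -5 [[333.9, 119.8], [332.2, 294.2]] rest ends [[334.5, 141.2], [332.8, 297.1]]
pred 40 5 [[323.5, 119.7], [322.8, 294.2]] rest ends [[334.5, 141.2], [332.8, 297.1]]
324 [120, 122, 120, 117, 122, 121, 116, 118, 119, 117, 119, 118, 122, 125, 88, 52, 52, 49, 55, 45, 39, 41, 39, 39, 39, 47, 37, 36, 38, 32, 33, 32, 39, 35, 36, 38, 34, 37, 35, 36, 39, 31, 38, 39, 36, 39, 38, 37, 32, 35, 38, 32, 36, 34, 35, 37, 37, 
[... 515 characters left out ...]
86, 93, 107, 114, 125, 115, 109, 105, 140, 82, 28, 44, 112, 149, 142, 127, 158, 90, 90, 64, 35, 29, 33, 34, 37]
332 [121, 120, 119, 120, 119, 122, 121, 121, 118, 124, 122, 119, 119, 121, 67, 43, 43, 41, 40, 40, 42, 44, 40, 41, 41, 46, 44, 40, 44, 42, 40, 41, 44, 39, 38, 38, 37, 33, 40, 37, 30, 39, 37, 36, 37, 40, 31, 36, 34, 36, 31, 33, 35, 37, 35, 23, 41, 34, 35, 37, 45, 47, 45, 53, 55, 61, 58, 63, 123, 125, 123, 124, 121, 129, 63, 85, 95, 109, 116, 123, 118, 112, 99, 40, 102, 160, 161, 160, 160, 160, 190, 227, 86, 95, 55, 32, 33, 31, 37, 32]
scene pred [[250.2, 304.8], [268.7, 331.8], [293.3, 250.1], [308.6, 276.2]]
side pred [[330.5, 153.3], [315.6, 172.6], [331.3, 203.2], [314.9, 222.0]]
```

```bash
python3 - <<'E'
from plan import *
D=np.load('D9.npy',allow_pickle=True).item()
C=lambda a,x,z:cs+Mr.apply([x,a*90,z])
for c in('scene','side'):
    im=D[c]['image'].astype(int); b,g,r=im[...,0],im[...,1],im[...,2]
    m=((im.max(2)<55)|((g>b+8)&(g>r+8)))
    pr=np.array([proj(D[c],C(a,x,z)) for a in(-1,1) for x in(-40,40) for z in(-5,5)])
    roi=np.zeros(m.shape,np.uint8); x0,y0=(pr.min(0)-10).astype(int); x1,y1=(pr.max(0)+10).astype(int); roi[y0:y1,x0:x1]=1
    m=cv2.morphologyEx((m&(roi>0)).astype(np.uint8),cv2.MORPH_CLOSE,np.ones((5,5)))
    n,l,st,_=cv2.connectedComponentsWithStats(m); k=1+st[1:,4].argmax()
    cn=cv2.findContours((l==k).astype(np.uint8),0,2)[0][0]; h=cv2.convexHull(cn)
    hull=cv2.approxPolyDP(h,2.0,True)[:,0]
    print(c,st[k],'obs',hull.tolist(),'predhull',cv2.convexHull(pr.astype(np.float32))[:,0].round(1).tolist())
E
```

```text
scene [ 248  252   61   88 2878] obs [[294, 252], [308, 276], [306, 300], [282, 334], [272, 339], [258, 330], [248, 305], [264, 281]] predhull [[308.6000061035156, 276.20001220703125], [268.70001220703125, 331.79998779296875], [265.3999938964844, 331.6000061035156], [246.89999389648438, 304.70001220703125], [290.1000061035156, 250.39999389648438], [293.29998779296875, 250.10000610351562]]
side [315 154  20  69 935] obs [[332, 154], [334, 204], [318, 222], [315, 220], [317, 173]] predhull [[334.8999938964844, 204.60000610351562], [318.29998779296875, 223.3000030517578], [314.8999938964844, 222.0], [315.6000061035156, 172.60000610351562], [330.5, 153.3000030517578], [333.70001220703125, 154.6999969482422]]
```

```bash
python3 -c "
from bench import manip
print(manip.finish_job())"
```

```text
the job is handed in; nothing more can be done
None
```

I handed the job in at about 25 s of the 64 s allowed: the lid is open, and the module is turned over on the rest's ledge with its connector side showing, its ends within about 1 mm of central. The plate is still in its slot, and the wrench, screw bin and carton were not touched.

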